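# Lock a domed light handle into its bayonet post

### The arm

A 6-joint arm with a two-finger parallel gripper is mounted at the origin on the work surface. World frame = base frame: x ahead of the robot, y to its left, z up, the work surface at z = 0. Lengths are in m, angles in rad, forces in N, time in s.
With the tool pointing down it reaches from about 0.25 to 0.725 m from the base axis. Payload 4 kg.
Tool frame: the origin (TCP) lies at the very end of the fingers, on their centre line; the grasp point (between the pads) lies 19 mm behind it; z points along the fingers, y is the line along which they close (so a half turn about z gives the same grasp; the last joint's range is limited). The gripper opens to 85 mm and grips with 20 to 120 N. Pads are 22 mm wide; open, the fingers measure 114 mm over their backs; the gripper's body (76 mm by 85 mm) begins 54 mm behind the grasp point. The pads swing forward as they close: fully open they stand 13 mm farther back than shut.
Start: joints at [-1.101, 0.241, 0.005, 1.335, 0, 1.571], TCP at [0.226, -0.446, 0.231] pointing down, gripper open.
Joint ranges: [-2.72, 2.72], [-1.05, 1.87], [-1.09, 1.28], [-1.99, 2.15], [-1.42, 1.44], [-3.14, 3.14]. Speed limits (rad/s): [2.79, 2.79, 3.14, 3.14, 3.14, 3.14].

### API

Orientations are given as a unit quaternion [x, y, z, w].
In Python, from workcell import bot, vision, workorder gives the robot as it stands.
- The arm moves only by the shell command python3 -m creep 'ROWS' [OPENING]. ROWS is JSON, a list of rows, each a list of 2 entries, a list of its own where there are three numbers: the shift along the tool's x, y, z in mm, then the turn, a rotation vector about the tool's x, y, z in rad. In form: [[[dx, dy, dz], [wx, wy, wz]], ...]. A call has 1 to 12 rows; each row shifts and turns the commanded pose from where the row before left it, along the tool's axes as they then stand; what a row does not reach is not made up. A row lasts 1/8 s, in which the tool goes at most 62.5 mm and 10.7 degrees, less where a joint would pass 70% of its speed; a pose out of reach is approached as far as the arm can. A call is refused whole if a number of a shift passes 62.5 or a number of a turn 0.188, either way. A call with a gripper value outside its range is refused whole. OPENING is the finger opening in mm, from 0 to 85.4, set as the call begins (- or left out, the last holds). The fingers move at their own pace and stop on an object; the grip force is fixed at half the most. Time passes only in rows, so rows that do not move let the fingers close. It gives the time, the measured TCP pose, the force, the opening and the grip force at its end, in the units of the state.
- bot.get_obs(): the state, without advancing time (a new reading comes with each control period).
- vision.camera(name): name is "scene" or "top"; returns a dict with "image" (420x560x3 uint8, blue, green, red), "z_map" (420x560 float32, m along the optical axis (not along the pixel's ray), 0 where there is no reading), "K" (3x3 intrinsics, pixels), "rvec" (rotation vector, rad) and "tvec" (3), from world to camera coordinates, as OpenCV has them. Camera axes: x right, y down, z forward; pixel columns grow to the right and rows downward; lengths in m; the calibration is good to about 2 mm. A picture is of the moment at which its call begins.
- workorder.job_done(): hands the job in; it is judged then, once.
Trained networks look in a picture, given as the dict that the camera call returned (one of the last four; its "shot" number tells which), for a name from the list of things; names that differ only in an ending like _2 or _b are one class to them, and where a whole thing is asked for, a point or a joint stands for the part that bears it (a point fixed in the world has none). Each returns a list of dicts, best first, with "score" (0 to 1); they miss things now and then, are a little off and sometimes report something else, mostly with a low value. They report only what shows in the picture. A call takes as long as a camera call. They do not tell look-alikes from the thing itself.
- vision.spot_in(picture, query): "position" ([column, row] in pixels, amid what is visible of it).
- vision.place_of(picture, query): "position" ([column, row] in pixels: a listed point, or the origin of a listed thing).
The state is a dict: "clock": time; "joint_pos": joint angles; "joint_vel": joint speeds; "tau": joint torques, N m; "eef_pos": TCP position; "tool_rot": TCP orientation; "ft_force": force on the tool from outside, world axes, zero at the start; "ft_torque": the same for the moment, N m; "grip_width": finger opening in m; "grasp_force": force on a finger pad.
Only numpy, scipy, OpenCV 4.12 (cv2) and the standard library are available. Lean on these libraries where they do the work, as an engineer would, in place of code of your own. Each camera call takes 0.05 s, during which the arm holds its last target. There are 200 camera calls.

### The job

The blue domed light handle on the steel bayonet post is sitting proud and unlocked: press its dome straight down until it latches down, then push its finger lug round clockwise (seen from above) until the handle springs part of the way back up into its locked notch. Then swing the post's lock collar clockwise by its upright peg until the collar's arm stands directly over the raised rib on the post's base. Leave everything else on the counter where it is.

Things in the scene. Friction and masses are not known exactly. Their poses are not given: they have to be found in the camera images.
- post: Fixed steel bayonet post (mm): origin at the centre of its underside, on the vertical axis everything on it turns about. Base disc radius 105, 12 thick; column radius 20; socket radius 26, height 60 to 90. Angles below are in the post's frame, counter-clockwise from above from its x. Locked mark: raised radial rib on the base at -140.2 deg, 12 wide, radius 51 to 103, top at 18.
- dome_top (a point): Crown of the blue domed handle on the post, on its axis, height 140 mm when proud (press joint 0). Mushroom dome 28 in radius with a flange 30 in radius, 6 thick, 36 below the crown (underside). Sinks with the press joint.
- lug (a point): Outer end of the handle's single finger lug, mid-width, on its top edge, 26 mm below the crown. Lug: radial bar 10 wide, 14 tall (top at this point), from the flange out to radius 66 (this point). Lug angle in the post's frame = 120 deg minus the turn joint. Lug top height 114 proud, about 103 latched, about 109 locked.
- press (a joint): Spring slide of the handle, m, positive down: 0 proud, 0.0125 bottomed. It takes about 5 N through most of the travel and 8 to 10 N at the bottom. Pressed past about 0.010 a catch snaps over and it stays latched at 0.0095 to 0.010 when let go. Turned to the locked notch it springs up to about 0.0045 and is held there.
- turn (a joint): Turn of the handle, rad, positive clockwise from above; starts at 0. While proud a wall stops it at about 0.17. Latched down it turns easily (under 2 N at the lug) and past about 0.9 it springs up into the locked notch, where it stays between 0.9 and 1.12, its end stop.
- collar_peg (a point): Top centre of the lock collar's upright round peg, 10 in diameter, 95 from the post's axis, top at height 115. The peg stands on the end of the collar's radial arm (8 wide, height 42 to 50), peg shaft free from height 50 to 115.
- collar (a joint): Turn of the lock collar about the post, rad, clockwise from above positive; peg angle = -60 deg minus this. Starts between 0 and 0.55; 1.40 puts the arm exactly over the rib; end stop 1.9. Moderate friction (about 1 N at the peg); stays where it is left.
- mark (a point): Top of the raised rib at radius 95 from the post's axis, height 18: the point under the peg when the collar is locked.
- canister: Loose stainless canister standing upright, 95 across, 170 tall, toggle catch reaching 53 from its axis; origin at the centre of its underside. The tall obstacle beside the post. Leave in place.
- gallipot: Loose small steel cup, 68 across, 45 high; origin at the centre of its underside. Leave in place.
- spare_a: Loose spare blue light handle standing on its stem, 91 tall, 60 across, its lug reaching 66 along its own x at height 51 to 65; origin at the centre of its underside. Leave in place.
- spare_b: A second spare light handle, the same as spare_a. Leave in place.
- sound: Loose steel uterine sound lying flat along its own x, from -135 to +147, up to 14 wide and 8 high; origin on the worktop. Leave in place.
- dilator: Loose chrome cervical dilator lying along its own x, 180 long, 10 thick; origin on the worktop under its middle. Leave in place.
Things that resemble listed ones, but are neither listed nor needed, are in the scene too. What is shaped like the post but red is not meant.

How it is judged:
By the outcome, as a careful person would: the job done as asked, in the order asked, and still so for the second after the job is handed in, with the robot touching nothing.
It also fails if it takes over 51 s, if anything falls off the work surface, if the arm or the gripper's body presses on something with over 40 N, if the wrist force passes 120 N, or if a joint passes its speed limit or range.

## Working session

There is one attempt and no reset: what is moved stays moved. The work goes in short steps, Python scripts to look and compute and a shell command to move; the robot and the scene stay as the last step left them, time stands still between calls to the robot, and variables do not carry over. Pictures are saved under pics/ and viewed, at most 10 in all, crops included, and the job is handed in when it is done.

```bash
mkdir -p pics; cat > h.py <<'E'
import numpy as np, cv2
from workcell import bot, vision, workorder
def ray(p,uv):
    R=cv2.Rodrigues(np.array(p['rvec'],float))[0]; t=np.array(p['tvec'],float).ravel()
    d=R.T@np.linalg.inv(p['K'])@np.array([uv[0],uv[1],1.]); return -R.T@t,d
def atz(p,uv,z):
    c,d=ray(p,uv); return c+d*(z-c[2])/d[2]
def depth(p,uv):
    c,d=ray(p,uv); return c+d*p['z_map'][int(round(uv[1])),int(round(uv[0]))]
def proj(p,X):
    return cv2.projectPoints(np.array(X,float).reshape(-1,1,3),np.array(p['rvec'],float),np.array(p['tvec'],float),p['K'],None)[0].reshape(-1,2)
E
python3 - <<'E'
from h import *
Z=dict(post=0,dome_top=.14,lug=.114,collar_peg=.115,mark=.018,canister=0,spare_a=0,gallipot=0)
for n in ['scene','top']:
    p=vision.camera(n); cv2.imwrite(f'pics/{n}0.png',p['image'])
    for q in Z:
        for r in vision.place_of(p,q)[:4]:
            print(n,q,round(r['score'],2),np.round(r['position'],1),np.round(atz(p,r['position'],Z[q]),3))
o=bot.get_obs();print(o['clock'],o['eef_pos'],o['tool_rot'])
E
```

```text
scene post 0.94 [182.1 193. ] [ 0.303 -0.243  0.   ]
scene post 0.74 [290.7 247.8] [0.577 0.013 0.   ]
scene post 0.74 [351.1 180.6] [0.344 0.255 0.   ]
scene post 0.65 [144.1 295.3] [ 0.657 -0.356  0.   ]
scene dome_top 0.95 [294.7 208. ] [0.581 0.017 0.14 ]
scene dome_top 0.72 [173.2 154.4] [ 0.307 -0.251  0.14 ]
scene dome_top 0.63 [357.7 138.6] [0.331 0.262 0.14 ]
scene dome_top 0.61 [136.5 253.2] [ 0.655 -0.349  0.14 ]
scene lug 0.91 [166.4 257.9] [ 0.657 -0.29   0.114]
scene lug 0.82 [380.7 142.7] [0.327 0.337 0.114]
scene lug 0.81 [195.  153.1] [ 0.276 -0.193  0.114]
scene lug 0.58 [318.7 209.6] [0.57  0.081 0.114]
scene collar_peg 0.87 [332.5 153.6] [0.353 0.183 0.115]
scene collar_peg 0.82 [251.4 215.5] [ 0.56  -0.084  0.115]
scene collar_peg 0.82 [145.2 174.7] [ 0.349 -0.33   0.115]
scene collar_peg 0.73 [ 93.7 265.9] [ 0.65  -0.443  0.115]
scene mark 0.88 [332.8 158.7] [0.251 0.225 0.018]
scene mark 0.83 [271.8 217.5] [ 0.475 -0.015  0.018]
scene mark 0.81 [145.7 262.1] [ 0.57  -0.348  0.018]
scene mark 0.71 [161.3 170.1] [ 0.207 -0.296  0.018]
scene canister 0.82 [286. 29
[... 984 characters left out ...]
4] [ 0.334 -0.333  0.115]
top collar_peg 0.56 [509.4 145.8] [ 0.657 -0.449  0.115]
top mark 0.89 [186.6 328.8] [0.249 0.228 0.018]
top mark 0.73 [296.5 222.1] [ 0.496 -0.019  0.018]
top mark 0.57 [447.5 193.1] [ 0.567 -0.361  0.018]
top mark 0.15 [281.5 178.3] [0.596 0.017 0.018]
top canister 0.79 [303.9 114.4] [ 0.749 -0.033  0.   ]
top spare_a 0.92 [318.2 253.6] [ 0.424 -0.071  0.   ]
top spare_a 0.83 [241.7 238.2] [0.456 0.108 0.   ]
top spare_a 0.56 [284.  186.3] [0.579 0.011 0.   ]
top spare_a 0.2 [293.7 223.6] [ 0.492 -0.013  0.   ]
top gallipot 0.69 [245.9 124.8] [0.723 0.103 0.   ]
0.9 [ 0.22633221 -0.4458383   0.23132383] [9.72546563e-01 2.32708362e-01 4.47575709e-06 6.63779508e-06]
```

View pics/scene0.png

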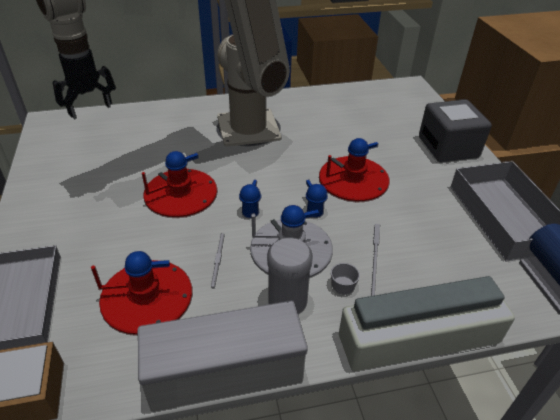

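View pics/top0.png

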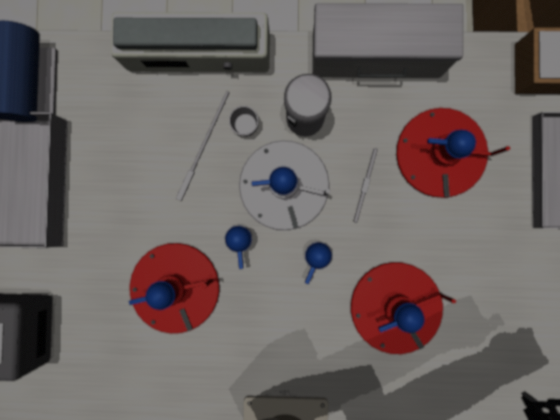

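The steel post is the grey disc at about scene (290,248) and top (285,185). Its lug points left in the top view, its peg is at top (329,193) and its rib at about (294,216). The canister is just above it at top (308,105). I'll refine these with depth.

```bash
cat > m.py <<'E'
from h import *
def cloud(n):
    p=vision.camera(n); R=cv2.Rodrigues(np.array(p['rvec'],float))[0]; t=np.array(p['tvec'],float).ravel()
    v,u=np.mgrid[:420,:560]; z=p['z_map'].astype(float); P=np.linalg.inv(p['K'])@np.stack([u.ravel(),v.ravel(),np.ones(u.size)])*z.ravel()
    return p,((P.T-t)@R).reshape(420,560,3)
def meas(c=(.581,.017)):
    for n in ['top','scene']:
        p,W=cloud(n); im=p['image'].astype(int)
        d=np.hypot(W[...,0]-c[0],W[...,1]-c[1]); h=W[...,2]; ok=p['z_map']>0
        blue=(im[...,0]>im[...,2]*2)&(im[...,0]>im[...,1]*1.5)&ok
        s=blue&(d<.04)&(h>.105)
        Q=W[s]; A=np.c_[2*Q,np.ones(len(Q))]; x=np.linalg.lstsq(A,(Q**2).sum(1),rcond=None)[0]
        print(n,'dome sphere',x[:3].round(4),'r',round(float(np.sqrt(x[3]+x[:3]@x[:3])),4),'maxz',np.percentile(Q[:,2],98).round(4))
        L=W[blue&(d>.038)&(d<.075)&(h>.085)&(h<.125)]
        print(' lug',len(L),L.mean(0).round(4),'ang',np.degrees(np.arctan2(*(L.mean(0)-[*c,0])[[1,0]])).round(1),'topz',np.percentile(L[:,2],90).round(4)) if len(L) else 0
        G=W[ok&(d>.08)&(d<.11)&(h>.06)&(h<.125)]
        print(' peg',len(G),np.median(G,0).round(4),'ang',np.degrees(np.arctan2(*(np.median(G,0)-[*c,0])[[1,0]])).round(1)) if len(G) else 0
        S=W[ok&(d>.055)&(d<.102)&(h>.0145)&(h<.024)]
        D=W[ok&(d<.12)&(h>.006)&(h<.016)]; print(' disc',cv2.minEnclosingCircle(D[:,:2].astype(np.float32).reshape(-1,1,2)), 'rib',len(S),S.mean(0).round(4) if len(S) else '')
        for q,z in dict(dome_top=.14,lug=.114,collar_peg=.115,mark=.018).items():
            for r in vision.place_of(p,q):
                X=atz(p,r['position'],z)
                if np.hypot(X[0]-c[0],X[1]-c[1])<.13: print('  ',q,round(r['score'],2),X.round(4),'ang',np.degrees(np.arctan2(X[1]-c[1],X[0]-c[0])).round(1))
    return p
E
python3 -c "
from m import *
meas()"
python3 -m creep '[[[20,-10,0],[0,0,0]],[[45,-22,0],[0,0,0]],[[52,-25,0],[0,0,0]],[[52,-25,0],[0,0,0]],[[52,-25,0],[0,0,0]],[[52,-25,0],[0,0,0]],[[52,-25,0],[0,0,0]],[[52,-25,0],[0,0,0]],[[52,-25,0],[0,0,0]],[[45,-22,0],[0,0,0]],[[35,-15,0],[0,0,0]],[[17,-8,0],[0,0,0]]]' 0
```

```text
top dome sphere [0.5813 0.0133 0.1087] r 0.0316 maxz 0.1409
 lug 26 [0.5749 0.0649 0.1139] ang 97.3 topz 0.1152
 peg 31 [ 0.5579 -0.0795  0.1135] ang -103.5
 disc ((0.5761455297470093, 0.014674768783152103), 0.11028435826301575) rib 369 [0.5578 0.0088 0.0161]
   dome_top 0.9 [0.5849 0.0228 0.14  ] ang 56.3
   lug 0.65 [0.5733 0.0758 0.114 ] ang 97.4
   collar_peg 0.66 [ 0.5553 -0.0854  0.115 ] ang -104.1
   mark 0.65 [ 0.4943 -0.0146  0.018 ] ang -160.0
scene dome sphere [0.5794 0.0151 0.1115] r 0.0312 maxz 0.1418
 lug 55 [0.5781 0.0673 0.1115] ang 93.3 topz 0.116
 peg 76 [ 0.5636 -0.0793  0.0921] ang -100.2
 disc ((0.5868011116981506, 0.01763860322535038), 0.11115828156471252) rib 333 [0.5664 0.0191 0.0162]
   dome_top 0.69 [0.5845 0.0132 0.14  ] ang -47.5
   lug 0.74 [0.5718 0.0763 0.114 ] ang 98.8
   collar_peg 0.53 [ 0.5496 -0.0821  0.115 ] ang -107.6
   mark 0.85 [ 0.4904 -0.0087  0.018 ] ang -164.2
clock: 2.9
eef_pos: [0.5821, 0.0186, 0.2308]
tool_rot: [0.972, 0.234, -0.0, -0.0]
ft_force: [0.1, -0.3, 0.2]
grip_width: 0.0003
grasp_force: 0.0
```

```bash
python3 -m creep '[[[-3.6,2.7,0],[0,0,-0.17]],[[0,0,10],[0,0,-0.17]],[[0,0,15],[0,0,-0.17]],[[0,0,15],[0,0,-0.17]],[[0,0,15],[0,0,-0.17]],[[0,0,13],[0,0,-0.17]],[[0,0,8],[0,0,-0.17]],[[0,0,5],[0,0,0]],[[0,0,0],[0,0,0]]]'
```

```text
clock: 4.03
eef_pos: [0.5789, 0.0124, 0.1501]
tool_rot: [0.676, 0.737, -0.0, -0.0]
ft_force: [-0.2, -0.3, -0.0]
grip_width: -0.0003
grasp_force: 0.0
```

```bash
python3 -m creep '[[[0,0,5],[0,0,0]],[[0,0,3],[0,0,0]],[[0,0,3],[0,0,0]],[[0,0,3],[0,0,0]],[[0,0,2],[0,0,0]],[[0,0,0],[0,0,0]],[[0,0,0],[0,0,0]]]'
```

```text
clock: 4.9
eef_pos: [0.5795, 0.013, 0.135]
tool_rot: [0.675, 0.738, 0.0, 0.0]
ft_force: [-1.1, -0.1, 5.9]
grip_width: 0.0001
grasp_force: 2.7
```

```bash
python3 -m creep '[[[0,0,2],[0,0,0]],[[0,0,2],[0,0,0]],[[0,0,1],[0,0,0]],[[0,0,0],[0,0,0]],[[0,0,0],[0,0,0]]]'; python3 -m creep '[[[0,0,1],[0,0,0]],[[0,0,0.5],[0,0,0]],[[0,0,0],[0,0,0]],[[0,0,0],[0,0,0]]]'
```

```text
clock: 5.52
eef_pos: [0.5795, 0.0129, 0.1298]
tool_rot: [0.675, 0.738, 0.0, 0.0]
ft_force: [-0.9, -0.8, 4.6]
grip_width: -0.0001
grasp_force: 2.6
clock: 6.02
eef_pos: [0.5795, 0.013, 0.1289]
tool_rot: [0.675, 0.738, 0.0, 0.0]
ft_force: [-2.8, -0.5, 7.9]
grip_width: -0.0
grasp_force: 3.8
```

```bash
python3 -m creep '[[[0,0,1],[0,0,0]],[[0,0,0.5],[0,0,0]],[[0,0,0],[0,0,0]],[[0,0,0],[0,0,0]]]'
```

```text
clock: 6.52
eef_pos: [0.5796, 0.013, 0.1275]
tool_rot: [0.675, 0.738, 0.0, 0.0]
ft_force: [-2.7, -0.2, 8.5]
grip_width: 0.0001
grasp_force: 4.1
```

```bash
python3 -m creep '[[[0,0,1],[0,0,0]],[[0,0,0],[0,0,0]],[[0,0,0],[0,0,0]]]'; python3 -m creep '[[[0,0,-5],[0,0,0]],[[0,0,-15],[0,0,0]],[[-30,-10,-15],[0,0,0]],[[-62,-30,0],[0,0,0]],[[-62,-30,0],[0,0,0]],[[-30,0,0],[0,0,0]],[[0,0,0],[0,0,0]]]'; python3 -c "
from m import *
p=meas((.58,.0145))"
```

```text
clock: 6.9
eef_pos: [0.5796, 0.013, 0.1273]
tool_rot: [0.675, 0.738, 0.001, 0.001]
ft_force: [-3.8, -0.7, 12.2]
grip_width: -0.0003
grasp_force: 5.8
clock: 7.78
eef_pos: [0.5304, -0.1669, 0.1606]
tool_rot: [0.676, 0.736, 0.0, 0.0]
ft_force: [-0.6, 0.3, 0.4]
grip_width: -0.0
grasp_force: 0.0
top dome sphere [0.581  0.0124 0.1024] r 0.029 maxz 0.1314
 lug 30 [0.5753 0.0627 0.1048] ang 95.6 topz 0.1073
 peg 30 [ 0.5582 -0.0795  0.1127] ang -103.0
 disc ((0.5810774564743042, 0.011673795990645885), 0.1050078496336937) rib 363 [0.564  0.0127 0.0159]
   dome_top 0.94 [0.5837 0.0194 0.14  ] ang 52.7
   lug 0.65 [0.5718 0.0814 0.114 ] ang 97.0
   collar_peg 0.58 [ 0.5526 -0.0848  0.115 ] ang -105.4
   mark 0.62 [ 0.4936 -0.0142  0.018 ] ang -161.6
scene dome sphere [0.5813 0.0136 0.104 ] r 0.0286 maxz 0.1321
 lug 47 [0.5778 0.0655 0.1039] ang 92.5 topz 0.1068
 peg 75 [ 0.5641 -0.0793  0.0933] ang -99.6
 disc ((0.5800647139549255, 0.01977035589516163), 0.11380873620510101) rib 342 [0.5696 0.024  0.0161]
   dome_top 0.88 [0.592  0.0133 0.14  ] ang -5.8
   lug 0.87 [0.5947 0.0701 0.114 ] ang 75.2
   collar_peg 0.71 [ 0.5629 -0.0793  0.115 ] ang -100.3
   mark 0.82 [ 0.4851 -0.0136  0.018 ] ang -163.5
```

```bash
python3 -m creep '[[[40,6,0],[0,0,0]],[[60,10,0],[0,0,0]],[[60,10,0],[0,0,0]],[[50,7,0],[0,0,0]],[[23,4,0],[0,0,0]],[[0,0,20],[0,0,0]],[[0,0,25],[0,0,0]],[[0,0,15],[0,0,0]],[[0,0,8],[0,0,0]],[[0,0,0],[0,0,0]]]'; python3 -m creep '[[[0,5,0],[0,0,0]],[[0,4,0],[0,0,0]],[[0,0,0],[0,0,0]]]'
```

```text
clock: 9.52
eef_pos: [0.5464, 0.0706, 0.0921]
tool_rot: [0.675, 0.738, -0.0, -0.0]
ft_force: [0.3, -0.5, 0.4]
grip_width: 0.0002
grasp_force: 0.0
clock: 9.9
eef_pos: [0.5564, 0.0716, 0.0928]
tool_rot: [0.675, 0.738, 0.0, 0.0]
ft_force: [0.5, -0.5, -0.2]
grip_width: -0.0002
grasp_force: 0.0
```

```bash
python3 -m creep '[[[-2,5,0],[0,0,0]],[[2,5.8,0],[0,0,0.1]],[[2,5.8,0],[0,0,0.1]],[[2,5.8,0],[0,0,0.1]],[[2,5.8,0],[0,0,0.1]],[[0,0,0],[0,0,0]]]'; python3 -c "
from m import *
p=meas((.581,.0135)); im=vision.camera('top')['image']; cv2.imwrite('pics/a.png',cv2.resize(im[100:260,180:400],None,fx=3,fy=3))" | grep -E 'lug|sphere'
```

```text
clock: 10.65
eef_pos: [0.5847, 0.0764, 0.0922]
tool_rot: [0.808, 0.589, 0.0, 0.0]
ft_force: [1.1, -0.2, 0.5]
grip_width: -0.0002
grasp_force: 0.0
top dome sphere [0.578  0.0161 0.1458] r 0.0304 maxz 0.1317
scene dome sphere [0.614  0.0136 0.1719] r 0.0587 maxz 0.2274
 lug 57 [0.6028 0.0593 0.1034] ang 64.6 topz 0.108
   lug 0.6 [0.6204 0.0694 0.114 ] ang 54.9
```

View pics/a.png

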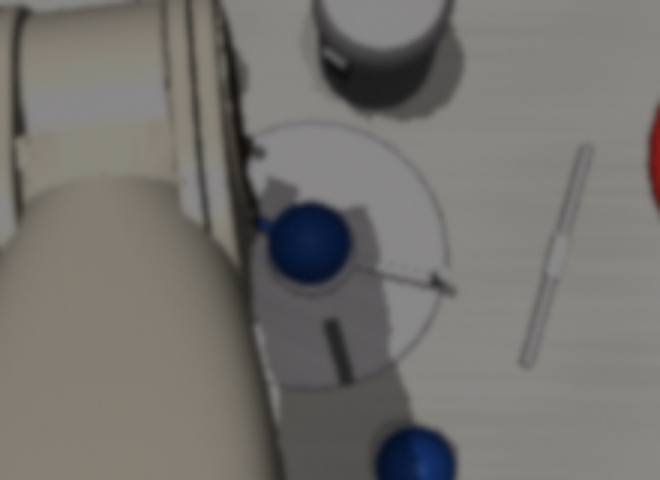

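The picture shows the lug at about crop (262,225), pushed partway round. The canister is clear of the arm. I'll continue the arc.

```bash
python3 -m creep '[[[1,6.1,0],[0,0,0.1]],[[1,6.1,0],[0,0,0.1]],[[1,6.1,0],[0,0,0.1]],[[1,6.1,0],[0,0,0.1]],[[0,0,0],[0,0,0]],[[0,0,0],[0,0,0]]]'; python3 -c "
from m import *
p=meas((.581,.0135))" | grep -E 'lug|sphere'
```

```text
clock: 11.95
eef_pos: [0.6074, 0.0694, 0.0922]
tool_rot: [0.909, 0.417, -0.0, -0.0]
ft_force: [0.1, -0.1, 0.9]
grip_width: -0.0002
grasp_force: 0.0
top dome sphere [0.5815 0.0121 0.1062] r 0.0299 maxz 0.1366
 lug 1 [0.6106 0.0388 0.1105] ang 40.5 topz 0.1105
   lug 0.79 [0.6281 0.0599 0.114 ] ang 44.5
scene dome sphere [0.5828 0.0136 0.1094] r 0.0279 maxz 0.1377
 lug 60 [0.6202 0.0486 0.1077] ang 41.9 topz 0.1113
   lug 0.62 [0.6335 0.0593 0.114 ] ang 41.1
```

It has sprung up, with the crown at about 136 and the turn at about 0.94. I'll give it a small extra nudge for margin, then retreat up and over to the far side of the peg.

```bash
python3 -m creep '[[[0.5,3.6,0],[0,0,0.06]],[[0,0,0],[0,0,0]],[[0,-8,0],[0,0,0]],[[0,-8,0],[0,0,0]],[[0,0,-25],[0,0,0]],[[0,0,-45],[0,0,0]],[[0,0,0],[0,0,0]]]'; python3 -c "
from m import *
p=meas((.581,.0135))" | grep -E 'lug|sphere|peg|mark'
```

```text
clock: 13.32
eef_pos: [0.6016, 0.0795, 0.1669]
tool_rot: [0.921, 0.39, 0.004, 0.001]
ft_force: [0.1, 0.1, -0.1]
grip_width: -0.0
grasp_force: 0.0
top dome sphere [0.5851 0.0246 0.1891] r 0.0663 maxz 0.1364
 lug 28 [0.6178 0.0473 0.1092] ang 42.6 topz 0.1109
 peg 31 [ 0.558  -0.0794  0.114 ] ang -103.9
   lug 0.57 [0.63   0.0607 0.114 ] ang 43.9
   collar_peg 0.76 [ 0.5501 -0.0832  0.115 ] ang -107.7
   collar_peg 0.43 [ 0.4921 -0.0205  0.115 ] ang -159.1
   mark 0.89 [ 0.492  -0.0108  0.018 ] ang -164.7
scene dome sphere [0.5835 0.0137 0.1103] r 0.0275 maxz 0.1377
 lug 55 [0.6218 0.0466 0.108 ] ang 39.0 topz 0.1128
 peg 75 [ 0.5635 -0.0793  0.0916] ang -100.7
   lug 0.64 [0.636  0.0598 0.114 ] ang 40.1
   collar_peg 0.58 [ 0.5651 -0.0734  0.115 ] ang -100.3
   mark 0.6 [ 0.4858 -0.014   0.018 ] ang -163.9
```

```bash
python3 -m creep '[[[-20,15,0],[0,0,0]],[[-40,32,0],[0,0,0]],[[-40,32,0],[0,0,0]],[[-20,18,0],[0,0,0]],[[-9,8,0],[0,0,0]],[[0,0,0],[0,0,-0.18]],[[0,0,15],[0,0,-0.18]],[[0,0,25],[0,0,-0.18]],[[0,0,24],[0,0,0]],[[0,0,10],[0,0,0]],[[0,0,0],[0,0,0]]]'
```

```text
clock: 15.2
eef_pos: [0.5843, -0.0866, 0.0877]
tool_rot: [0.784, 0.621, -0.001, -0.001]
ft_force: [0.7, 0.2, 1.1]
grip_width: -0.0
grasp_force: 0.0
```

```bash
python3 -m creep '[[[0,-5,-5],[0,0,0]],[[-1.3,-7.8,0],[0,0,0.08]],[[-1.3,-7.8,0],[0,0,0.08]],[[-1.3,-7.8,0],[0,0,0.08]],[[-1.3,-7.8,0],[0,0,0.08]],[[-1.3,-7.8,0],[0,0,0.08]],[[-1.3,-7.8,0],[0,0,0.08]],[[-1.3,-7.8,0],[0,0,0.08]],[[-1.3,-7.8,0],[0,0,0.08]],[[-1.3,-7.8,0],[0,0,0.08]],[[0,0,0],[0,0,0]],[[0,0,0],[0,0,0]]]'; python3 -c "
from m import *
p=meas((.581,.0135)); im=p['image']; cv2.imwrite('pics/b.png',cv2.resize(im[160:290,220:360],None,fx=4,fy=4))" | grep -E 'lug|sphere|peg|mark|top'
```

```text
clock: 16.7
eef_pos: [0.5159, -0.0599, 0.0942]
tool_rot: [0.952, 0.306, 0.001, 0.0]
ft_force: [1.7, 0.3, -0.2]
grip_width: 0.0001
grasp_force: 0.0
top dome sphere [0.5818 0.0123 0.1062] r 0.03 maxz 0.1367
 lug 32 [0.6179 0.0473 0.1098] ang 42.5 topz 0.1112
   dome_top 0.68 [0.5763 0.0205 0.14  ] ang 124.1
   lug 0.76 [0.6306 0.0603 0.114 ] ang 43.3
   mark 0.65 [ 0.4954 -0.0094  0.018 ] ang -165.1
scene dome sphere [0.5831 0.0134 0.1098] r 0.0276 maxz 0.1374
 lug 51 [0.6211 0.0466 0.1088] ang 39.6 topz 0.1124
 peg 129 [ 0.5221 -0.0535  0.1071] ang -131.3
   dome_top 0.95 [0.5805 0.0147 0.14  ] ang 114.8
   lug 0.63 [0.6405 0.0567 0.114 ] ang 36.0
   collar_peg 0.78 [ 0.5117 -0.0484  0.115 ] ang -138.2
   mark 0.93 [ 0.4772 -0.0089  0.018 ] ang -167.8
```

View pics/b.png

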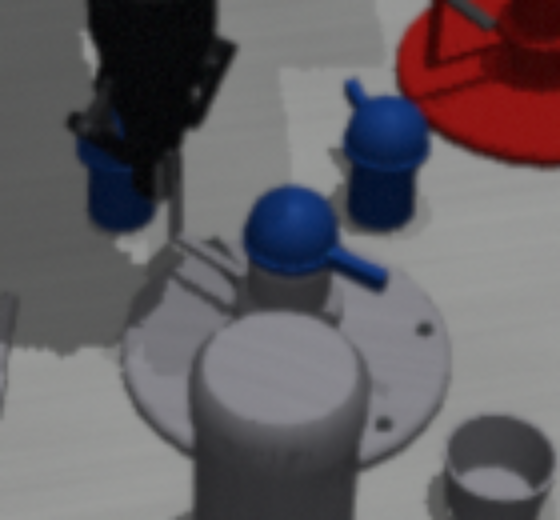

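The peg stands just right of the finger at about crop (175,200), with the arm at about -138 deg. The rib is further clockwise, so I'll continue.

```bash
python3 -m creep '[[[-1.3,-7.8,0],[0,0,0.08]],[[-1.3,-7.8,0],[0,0,0.08]],[[-1.3,-7.8,0],[0,0,0.08]],[[-1.3,-7.8,0],[0,0,0.08]],[[0,0,0],[0,0,0]],[[0,0,0],[0,0,0]]]'; python3 -c "
from m import *
p=meas((.581,.0135)); im=p['image']; cv2.imwrite('pics/c.png',cv2.resize(im[180:280,230:350],None,fx=5,fy=5))" | grep -E 'peg|mark|top'
```

```text
clock: 17.95
eef_pos: [0.496, -0.0351, 0.0933]
tool_rot: [0.989, 0.15, 0.0, 0.0]
ft_force: [0.1, -0.5, 0.1]
grip_width: -0.0
grasp_force: 0.0
top dome sphere [0.5837 0.0138 0.1065] r 0.0287 maxz 0.1357
 lug 32 [0.6179 0.0473 0.1098] ang 42.5 topz 0.1116
   dome_top 0.59 [0.5809 0.0221 0.14  ] ang 90.8
   collar_peg 0.74 [0.5769 0.0186 0.115 ] ang 128.7
   collar_peg 0.63 [0.6276 0.0583 0.115 ] ang 43.9
 lug 52 [0.6212 0.0466 0.1087] ang 39.5 topz 0.112
 peg 158 [ 0.4986 -0.0256  0.1077] ang -154.6
   dome_top 0.78 [0.5822 0.0123 0.14  ] ang -46.1
   collar_peg 0.7 [ 0.4885 -0.0171  0.115 ] ang -161.7
   mark 0.75 [ 0.4922 -0.0058  0.018 ] ang -167.7
```

View pics/c.png

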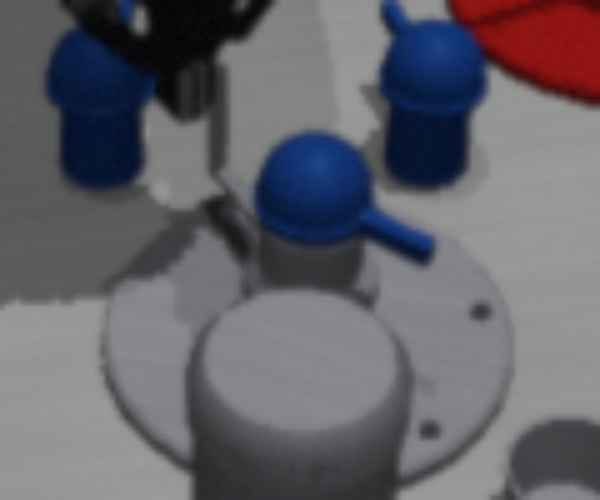

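The arm is almost over the rib: the arm runs from about crop (215,175), and the dark rib is just below it at about (230,228). I'll back off and measure precisely.

```bash
python3 -m creep '[[[0,6,0],[0,0,0]],[[0,10,0],[0,0,0]],[[0,5,-30],[0,0,0]],[[0,20,-40],[0,0,0]],[[0,55,0],[0,0,0]],[[0,60,0],[0,0,0]],[[0,60,0],[0,0,0]],[[0,30,0],[0,0,0]],[[0,0,0],[0,0,0]]]'; cat > n.py <<'E'
from m import *
def arm(c=(.581,.0135)):
    for n in ['top','scene']:
        p,W=cloud(n); d=np.hypot(W[...,0]-c[0],W[...,1]-c[1]); a=np.degrees(np.arctan2(W[...,1]-c[1],W[...,0]-c[0])); h=W[...,2]
        s=(a<-120)|(a>170)
        for nm,m in dict(peg=s&(d>.08)&(d<.11)&(h>.06)&(h<.13),arm=s&(d>.04)&(d<.088)&(h>.034)&(h<.056)).items():
            print(n,nm,m.sum(),W[m].mean(0).round(4),np.degrees(np.arctan2(*(W[m].mean(0)[:2]-c)[::-1])).round(2))
        # dark rib on the disc
        g=p['image'].max(2); m=s&(d>.056)&(d<.1)&(h>.006)&(h<.024)&(g<80)
        Q=W[m]; print(n,'rib',m.sum(),Q.mean(0).round(4),np.degrees(np.arctan2(*(Q.mean(0)[:2]-c)[::-1])).round(2))
        for q,z in dict(collar_peg=.115,mark=.018).items():
            for r in vision.place_of(p,q):
                X=atz(p,r['position'],z)
                if np.hypot(X[0]-c[0],X[1]-c[1])<.13: print('  ',q,round(r['score'],2),X.round(4),'ang',np.degrees(np.arctan2(X[1]-c[1],X[0]-c[0])).round(1))
        if n=='top': im=p['image']; cv2.imwrite('pics/d.png',cv2.resize(im[130:240,230:340],None,fx=5,fy=5,interpolation=cv2.INTER_CUBIC))
E
python3 -c "
from n import *
arm()"
```

```text
clock: 19.58
eef_pos: [0.5684, -0.2732, 0.1625]
tool_rot: [0.989, 0.147, -0.0, 0.0]
ft_force: [-0.3, 0.6, -0.9]
grip_width: -0.0003
grasp_force: 0.0
top peg 17 [ 0.49   -0.0163  0.1126] -161.89
top arm 79 [ 0.5204 -0.0072  0.0498] -161.17
top rib 0 [nan nan nan] nan
   collar_peg 0.6 [ 0.4874 -0.022   0.115 ] ang -159.2
   mark 0.97 [ 0.4911 -0.0149  0.018 ] ang -162.5
scene peg 72 [ 0.4944 -0.0153  0.0913] -161.61
scene arm 42 [ 0.5161 -0.0089  0.0496] -160.93
scene rib 61 [ 0.5063 -0.0112  0.0182] -161.67
   collar_peg 0.77 [ 0.4853 -0.013   0.115 ] ang -164.5
   mark 0.86 [ 0.4807 -0.0113  0.018 ] ang -166.1n.py:10: RuntimeWarning: Mean of empty slice.
  Q=W[m]; print(n,'rib',m.sum(),Q.mean(0).round(4),np.degrees(np.arctan2(*(Q.mean(0)[:2]-c)[::-1])).round(2))
  ret = um.true_divide(
```

View pics/d.png

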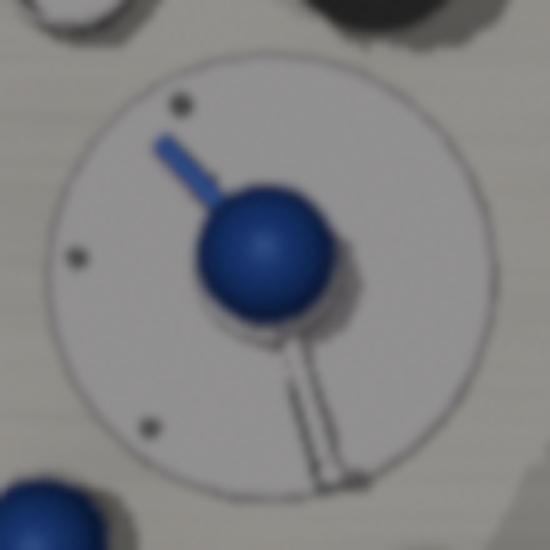

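The arm overlies the rib in the top view: rib at about (315,430), peg top at about (355,480). I'll get the rib angle from the first pictures, where it was uncovered, and compare it with the arm in the same camera.

```bash
python3 - <<'E'
from m import *
c=np.array([.581,.0135])
for n in ['top','scene']:
    p,W=cloud(n); im=cv2.imread(f'pics/{n}0.png').max(2).astype(int)
    v,u=np.mgrid[:420,:560]; X=np.stack([atz(p,(a,b),.018) for a,b in zip(u[130:270,200:360].ravel(),v[130:270,200:360].ravel())]); g=im[130:270,200:360].ravel()
    d=X[:,:2]-c; r=np.hypot(*d.T); a=np.degrees(np.arctan2(d[:,1],d[:,0]))
    lo=.055 if n=='top' else .06
    s=(r>lo)&(r<.1)&(a<-145)&(a>-180); w=np.clip(np.median(g[s])-15-g[s],0,None)
    m=(X[s][:,:2]*w[:,None]).sum(0)/w.sum(); dd=m-c
    print(n,'rib',(w>0).sum(),m.round(4),np.degrees(np.arctan2(dd[1],dd[0])).round(2))
    # disc centre: fit to rim plane z=.012 using z_map disc points excluding shadowed parts
    aa=np.degrees(np.arctan2(W[...,1]-c[1],W[...,0]-c[0])); rr=np.hypot(W[...,0]-c[0],W[...,1]-c[1])
    ed=cv2.Canny(p['image'],30,80)>0
    E=np.array([atz(p,(x,y),.006)[:2] for y,x in zip(*np.where(ed&(rr>.098)&(rr<.114)))])
    q=np.linalg.lstsq(np.c_[2*E,np.ones(len(E))],(E**2).sum(1),rcond=None)[0]; print(' rim',q[:2].round(4),np.sqrt(q[2]+q[:2]@q[:2]).round(4))
E
```

```text
top rib 129 [ 0.5072 -0.01  ] -162.31
 rim [0.5821 0.0122] 0.1041
scene rib 89 [ 0.5052 -0.003 ] -167.68
 rim [ 0.7544 -0.0387] 0.1933
```

```bash
python3 -m creep '[[[0,-30,0],[0,0,0]],[[0,-60,0],[0,0,0]],[[0,-60,0],[0,0,0]],[[0,-55,0],[0,0,0]],[[0,-16,0],[0,0,0]],[[0,0,0],[0,0,0]],[[0,0,40],[0,0,0]],[[0,0,29],[0,0,0]],[[0,-4,0],[0,0,0]],[[0,-6,0],[0,0,0]],[[0,0,0],[0,0,0]]]'
```

```text
clock: 21.35
eef_pos: [0.5015, -0.0495, 0.0958]
tool_rot: [0.989, 0.149, 0.001, 0.0]
ft_force: [-0.2, 0.8, 0.6]
grip_width: -0.0002
grasp_force: 0.0
```

```bash
python3 -m creep '[[[0,-6,0],[0,0,0]],[[0,-6,0],[0,0,0]],[[0,-3.5,0],[0,0,0]],[[0,-1.4,0],[0,0,0]],[[0,0,0],[0,0,0]],[[0,0,0],[0,0,0]]]'; python3 -m creep '[[[0,6,0],[0,0,0]],[[0,10,0],[0,0,0]],[[0,5,-30],[0,0,0]],[[0,20,-40],[0,0,0]],[[0,55,0],[0,0,0]],[[0,60,0],[0,0,0]],[[0,60,0],[0,0,0]],[[0,30,0],[0,0,0]],[[0,0,0],[0,0,0]]]'; python3 -W ignore -c "
from n import *
arm((.582,.0125)); meas((.582,.0125)); p=vision.camera('scene'); cv2.imwrite('pics/e.png',p['image'])" | grep -E 'arm|peg|rib|dome|lug'
```

```text
clock: 22.1
eef_pos: [0.4952, -0.0332, 0.0942]
tool_rot: [0.989, 0.149, -0.0, -0.0]
ft_force: [-0.4, 0.3, -0.0]
grip_width: 0.0001
grasp_force: 0.0
clock: 23.22
eef_pos: [0.5678, -0.2715, 0.1634]
tool_rot: [0.989, 0.147, -0.0, 0.0]
ft_force: [0.5, 0.6, -0.4]
grip_width: -0.0001
grasp_force: 0.0
top peg 18 [ 0.4897 -0.015   0.115 ] -163.39
top arm 78 [ 0.5208 -0.0061  0.0494] -163.08
top rib 0 [nan nan nan] nan
   collar_peg 0.7 [ 0.4829 -0.0208  0.115 ] ang -161.4
scene peg 71 [ 0.4933 -0.0149  0.0904] -162.85
scene arm 41 [ 0.5145 -0.0085  0.0496] -162.74
scene rib 59 [ 0.5061 -0.0113  0.0184] -162.56
   collar_peg 0.52 [ 0.4886 -0.0148  0.115 ] ang -163.7
top dome sphere [0.5818 0.0123 0.1061] r 0.0301 maxz 0.1365
 lug 32 [0.6179 0.0473 0.1096] ang 44.1 topz 0.1113
 peg 18 [ 0.4892 -0.0148  0.1143] ang -163.6
 disc ((0.5810338258743286, 0.01159543264657259), 0.10490615665912628) rib 305 [0.5738 0.013  0.0156]
   dome_top 0.83 [0.5783 0.0175 0.14  ] ang 126.3
   lug 0.86 [0.6282 0.0547 0.114 ] ang 42.4
   collar_peg 0.54 [ 0.4876 -0.0109  0.115 ] ang -166.0
scene dome sphere [0.583  0.0136 0.1096] r 0.0279 maxz 0.1378
 lug 53 [0.6215 0.0467 0.1087] ang 40.9 topz 0.112
 peg 70 [ 0.4934 -0.0146  0.0899] ang -163.0
 disc ((0.5768916010856628, 0.011550623923540115), 0.11317527294158936) rib 359 [0.5705 0.0143 0.016 ]
   dome_top 0.92 [0.5854 0.0157 0.14  ] ang 43.2
   lug 0.73 [0.6413 0.0574 0.114 ] ang 37.1
   collar_peg 0.62 [ 0.4909 -0.0111  0.115 ] ang -165.5
```

View pics/e.png

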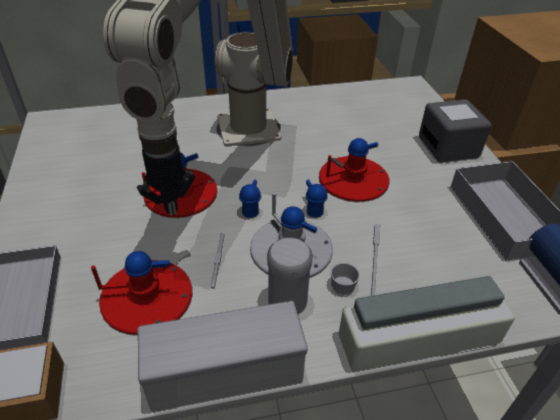

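The handle is locked and its lug turned at scene (310,227). The peg stands over the rib at (274,200), the gripper is touching nothing, and the other objects look unmoved. I'll hand in now.

```bash
python3 -c "
from workcell import workorder; print(workorder.job_done())"
```

```text
the job is handed in; nothing more can be done
None
```

The handle was pressed until it latched, then turned about 0.94 rad, where it sprang up into its locked notch; the collar arm then went over the rib to within about 1°, nothing else on the counter appeared to move, and I handed the job in at about 23 s.

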